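Set and lock the end stop of a positioning board

ROBOT

A 6-joint arm with a two-finger parallel gripper is mounted at the origin on the work surface. World frame = base frame: x ahead of the robot, y to its left, z up, the work surface at z = 0. Lengths are in mm, angles in degrees, forces in N, time in s.
With the tool pointing down it reaches from about 350 to 850 mm from the base axis. Payload 8.1 kg.
Tool frame: the origin (TCP) lies midway between the tips of the shut fingers; the grasp point (between the pads) lies 19 mm behind it (hold_point_z is the distance from the TCP to the grasp point, in mm); z points along the fingers, y is the direction in which the jaws open and shut (so a half turn about z gives the same grasp; the last joint's range is limited). The gripper opens to 85 mm and grips with 20 to 120 N. Pads are 22 mm wide; open, the fingers measure 114 mm over their backs; the gripper's body (76 mm by 85 mm) begins 54 mm behind the grasp point. The pads swing forward as they close: fully open they stand 13 mm farther back than shut.
Start: joints at [64.607, 7.471, 85.268, -0, 87.261, -4.893], TCP at [210.108, 562.014, 231.292] pointing down, gripper open.
Joint ranges: [-169.43, 169.43], [-51.17, 129.36], [1.28, 143.12], [-76.62, 256.62], [0, 156.53], [-152.29, 152.29]. Speed limits (degrees/s): [136.94, 136.94, 159.86, 180, 180, 180].

INTERFACE

Orientations are given as [roll, pitch, yaw] about the fixed x, y, z axes, in that order (R = Rz(yaw) Ry(pitch) Rx(roll)).
In Python, from bench import sense, snapshot, camera_params, hand_in, hold_point_z gives the robot as it stands.
- The arm moves only by the tool servo_tool, never from a script. Its argument "motion" is a list of rows, each a list of 7 numbers: the finger opening in mm, from 0 to 85.4, then the shift along the tool's x, y, z in mm, then the turn, a rotation vector about the tool's x, y, z in rad. A call has 1 to 10 rows; each row shifts and turns the pose as measured when the row begins, along the tool's axes as they then stand; what a row does not reach is not made up. A row lasts 1/10 s, in which the tool goes at most 50 mm and 8.59 degrees, less where a joint would pass 70% of its speed; a pose out of reach is approached as far as the arm can. A call with a gripper value outside its range is refused whole. The fingers move at their own pace and stop on an object; "force" is the grip in N (left out, the last holds). Time passes only in rows, so rows that do not move let the fingers close. It gives the time, the measured TCP pose, the force and the opening at its end, in the units of the state.
- sense(): the state, without advancing time (a new reading comes with each control period).
- snapshot(name): name is "side" or "top" or "wrist"; returns the picture (480x640x3 uint8, blue, green, red); there is no depth.
- camera_params(name): a dict with "fx", "fy", "cx", "cy" (pixels), "D" ([k1, k2, p1, p2, k3] as OpenCV has them; the pictures are not rectified), "R" (3x3) and "t" (3): a world point X has camera coordinates R X + t; the wrist camera has in their place "tool_from_camera" (4x4, takes a point from camera to tool coordinates, whose origin is the TCP and whose axes are the flange's). Camera axes: x right, y down, z forward; pixel columns grow to the right and rows downward; lengths in mm; the calibration is good to about 2 mm. A picture is of the moment at which its call begins: read the wrist's pose just before it. camera_params takes no time and is no camera call.
- hand_in(): hands the job in, once; it reports no verdict.
The state is a dict: "time": time; "joint_pos": joint angles; "qd": joint speeds; "joint_efforts": joint torques, N m; "tool_pos": TCP position; "tcp_rot": TCP orientation; "ft_force": force on the tool from outside, world axes, zero at the start; "wrist_torque": the same for the moment, N m; "finger_gap": finger opening in mm.
Only numpy, scipy, OpenCV 4.12 (cv2) and the standard library are available. Lean on these libraries where they do the work, as an engineer would, in place of code of your own. Each camera call takes 0.05 s, during which the arm holds its last target. There are 200 camera calls.

TASK

On the positioning board, slide the slotted end stop along its bolts until its upright presses lightly against the marker block (about 5 N, never forced), and leave it there. Then swing the clamp lever clockwise until it is fully home, so that the stop is locked against the marker, and let go. Leave the tray, jar and tape roll alone.

Things in the scene. Friction and masses are not known exactly. Their poses are not given: they have to be found in the camera images.
- board: White board fixed to the table, 150 (x) by 320 (y) by 12 mm thick. Origin: centre of its underside, on the table; z up. The end stop slides along its y. Two upright 8 mm bolts stand at board (x, y) = (-30, -40) mm (carries clamp washer and lever) and (30, 40) mm (carries a 20 mm wide cap nut, top 30 mm above the table).
- end_stop: Loose steel angle, 0.35 to 0.7 kg. Foot plate 110 (x) by 190 (y) by 5 mm flat on the board; the bolts pass through its two slots, so it slides about 75 mm along y with 1 mm side play; sliding takes 1 to 7 N. Origin: centre of its underside, 12 mm above the table; axes parallel to the board's. Its upright stands at the +y end.
- stop_face (a point): Point on the +y face of the end stop's upright (the face that meets the marker): mid-width, 95 mm along +y from the end stop's origin, 27 mm above the table. The upright is a plate 45 mm wide (x), 12 mm thick (y), its top 72 mm above the table. At the start the marker is 20 to 75 mm away on the +y side.
- marker: Dark steel block fixed on the board, 60 (x) by 20 (y) by 25 mm high, rigid. Origin: centre of its underside, 12 mm above the table; axes parallel to the board's. The upright must come up against its -y face, 10 mm from its centre. The contact is hard: the push rises by some 10 to 20 N per mm once it touches.
- lever_knob (a point): Centre of the upright post at the free end of the black clamp lever: 18 mm in diameter, 38 mm tall, its centre 57 mm and its top 71 mm above the table. It moves on a level circle of 65 mm radius about the bolt at board (-30, -40) mm. The lever's arm joins it 33 to 42 mm above the table.
- clamp_lever (a joint): Angle of the clamp lever, rad. 0: loose, pointing along the board's -y; grows clockwise seen from above; 1.5: tight, at its hard stop, pointing nearly along the board's -x. Starts at 0 to 0.4, stays where left, takes 3 to 5 N at the post. From about 1.1 on its washer presses on the foot plate and locks it.
- tray: Bystander: open blue plastic tray, 160 by 200 by 45 mm, loose on the table; origin at the centre of its underside.
- jar: Bystander: white plastic jar, 56 mm in diameter, 85 mm tall, loose on the table; origin at the centre of its underside.
- tape: Bystander: roll of paper tape lying flat, 70 mm in diameter, 25 mm tall, loose on the table; origin at the centre of its underside.
There are look-alikes about, which are no part of the job. Of the things that look like the end_stop, the smallest one is meant.

How it is judged (in metres and radians):
On the way, in this order (a step that is already met when the one before it is completed fails the run):
1. with the lever still loose, the end stop presses lightly (more than 3 N) against the marker block (contact force between end_stop and marker above 3 N and value of joint clamp_lever below 0.7 rad), for 0.2 s.
2. the clamp lever is swung fully home with the stop at the marker (value of joint clamp_lever above 1.42 rad and y of stop_face in the frame of marker above -0.012 m), for 0.2 s.
At the end, for the whole second after the job is handed in: The lever is within 0.08 rad of its tight stop; the upright's face is within 2 mm of the marker's face, the end stop flat and square on the board (within 0.05 rad) and at rest (all of step 2 and angle between the y axis of end_stop and the y axis of board, either way round below 0.05 rad and angle between end_stop's own z axis and vertical below 0.05 rad and linear speed of end_stop below 0.01 m/s); the robot touches nothing.
It fails at once if the end stop is forced against the marker with more than 18 N (contact force between end_stop and marker above 18 N).
It fails at once if the tray is moved more than 20 mm (distance of tray from where it was at the start of the episode above 0.02 m).
It fails at once if the jar is moved more than 20 mm (distance of jar from where it was at the start of the episode above 0.02 m).
It fails at once if the tape roll is moved more than 20 mm (distance of tape from where it was at the start of the episode above 0.02 m).
It also fails if it takes over 66 s, if anything falls off the work surface, if the arm or the gripper's body presses on something with over 40 N, if the wrist force passes 120 N, or if a joint passes its speed limit or range.

## Working session

There is one attempt and no reset: what is moved stays moved. The work goes in short steps, Python scripts to look and compute and a tool call to move; the robot and the scene stay as the last step left them, time stands still between calls to the robot, and variables do not carry over. Pictures are saved under pics/ and viewed, about 8 in all and at most 12, crops included, and the job is handed in when it is done.

Besides the shell and the picture viewer there is one more tool, called after ">>>" in YAML: its name, and indented under it one key for each argument. servo_tool: Moves the arm, as the interface text tells. Its arguments: {"type":"object","properties":{"motion":{"type":"array"},"force":{"type":"number"}},"required":["motion"]}

```bash
ls; mkdir -p pics; python3 - <<'E'
from bench import *
import cv2
s=sense();print({k:s[k] for k in('time','tool_pos','tcp_rot','ft_force','finger_gap')},hold_point_z)
for n in('top','side'):
    cv2.imwrite(f'pics/{n}0.png',snapshot(n)); print(n,camera_params(n))
print(camera_params('wrist'))
E
```

```text
pics
{'time': 0.0, 'tool_pos': array([209.88319368, 561.53204684, 230.2790322 ]), 'tcp_rot': array([-1.79899118e+02, -9.99432141e-03,  1.59497080e+02]), 'ft_force': array([-0.01725389,  0.81114048,  0.41235165]), 'finger_gap': 85.14957666410663} 18.700000000000003
top {'fx': 590.3831438736679, 'fy': 590.3831438736679, 'cx': 322.83878392942086, 'cy': 244.72028491196082, 'D': array([-0.17255036,  0.        ,  0.        ,  0.        ,  0.        ]), 'R': array([[ 0.02620904, -0.99963395,  0.00671265],
       [-0.99417415, -0.02676701, -0.10440924],
       [ 0.1045507 , -0.00393708, -0.99451177]]), 't': array([  36.31988428,  489.76240811, 1290.84531982])}
side {'fx': 559.3704054105519, 'fy': 559.3704054105519, 'cx': 313.2832641631511, 'cy': 238.57782029853965, 'D': array([-0.13270626,  0.        ,  0.        ,  0.        ,  0.        ]), 'R': array([[-0.97746079, -0.21086521,  0.01030819],
       [-0.16577393,  0.73637495, -0.65595041],
       [ 0.13072642, -0.64287464, -0.7547336 ]]), 't': array([ 514.37754549,   68.58107108, 1130.80148256])}
{'fx': 365.9845568199133, 'fy': 365.9845568199133, 'cx': 315.7155442357874, 'cy': 234.06095863578696, 'D': array([-0.0566174,  0.       ,  0.       ,  0.       ,  0.       ]), 'tool_from_camera': array([[ 6.29912180e-04, -9.44114575e-01, -3.29616858e-01,
         8.42784818e+01],
       [ 9.99999355e-01,  9.06389443e-04, -6.85109711e-04,
        -1.21121177e+00],
       [ 9.45583303e-04, -3.29616213e-01,  9.44114536e-01,
        -1.42778959e+02],
       [ 0.00000000e+00,  0.00000000e+00,  0.00000000e+00,
         1.00000000e+00]])}
```

View pics/top0.png

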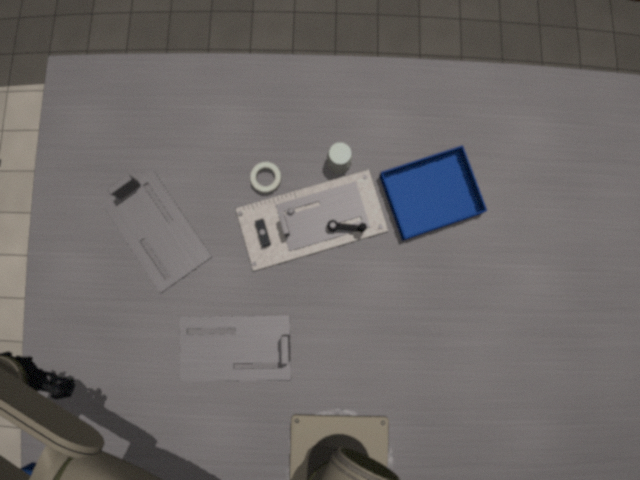

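View pics/side0.png

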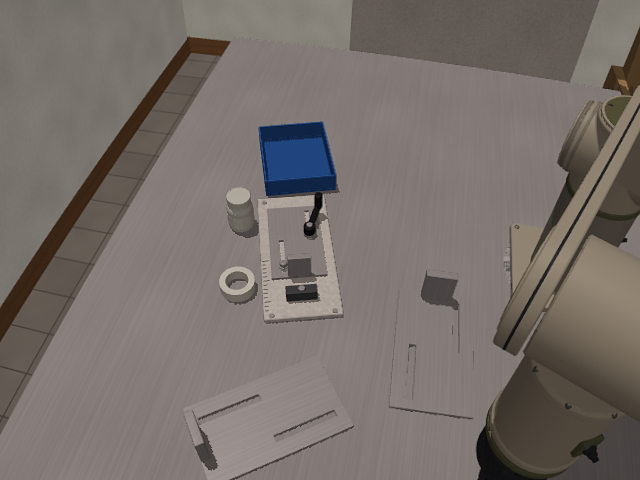

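The top view shows three candidates for the end stop: the one on the white board at about (325,215), a larger angle at (160,230), and another larger one at (235,348). The one on the board is the smallest and sits with the marker (263,234) and the lever (bolt at 333,227, knob near 362,228), so I choose it. Next I check it in a close crop.

```bash
python3 - <<'E'
import cv2
im=cv2.imread('pics/top0.png')[160:280,230:390]
cv2.imwrite('pics/c1.png',cv2.resize(im,None,fx=5,fy=5,interpolation=cv2.INTER_CUBIC))
E
```

```text
(no output)
```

View pics/c1.png

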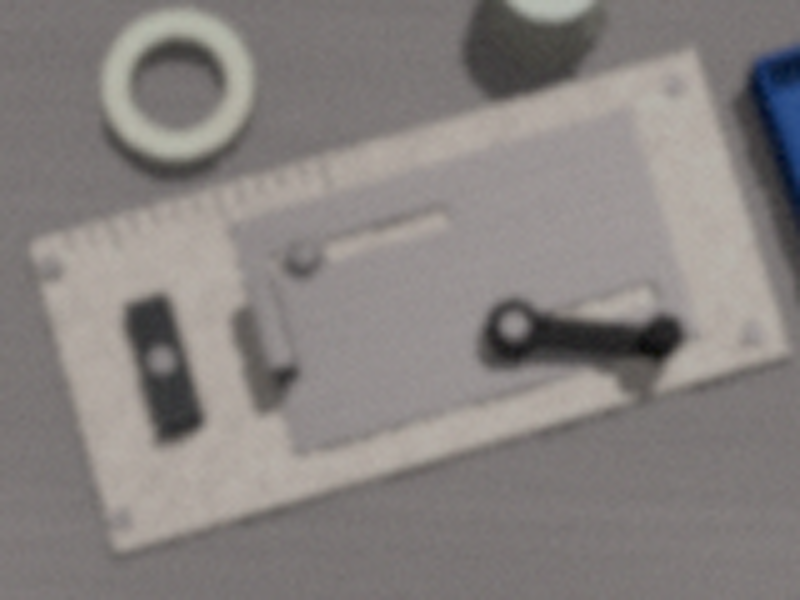

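The crop confirms the choice. The board corners are at about (32,240), (695,50), (790,355) and (118,552) in the crop. The cap nut is at (303,257), the lever bolt at (514,325), the knob top at (660,335), the upright at about (270,328), and the marker at (163,367).

```bash
cat >h.py <<'E'
import numpy as np,cv2
from bench import *
from scipy.optimize import least_squares
from scipy.spatial.transform import Rotation as Ro
def ray(p,n='top',pose=None):
    c=camera_params(n);K=np.array([[c['fx'],0,c['cx']],[0,c['fy'],c['cy']],[0,0,1]])
    d=np.append(cv2.undistortPoints(np.array([[p]],float),K,c['D'])[0,0],1)
    if n=='wrist':
        T=c['tool_from_camera'];R=Ro.from_euler('xyz',pose[1],degrees=True).as_matrix()
        return R@T[:3,3]+pose[0],R@T[:3,:3]@d
    return -c['R'].T@c['t'],c['R'].T@d
def at(p,z,n='top',pose=None):
    o,d=ray(p,n,pose);return o+d*(z-o[2])/d[2]
def fit(b,w):  # board xy -> world xy : x,y,yaw
    b,w=np.array(b,float),np.array(w)[:,:2]
    f=lambda q:(b@np.array([[np.cos(q[2]),np.sin(q[2])],[-np.sin(q[2]),np.cos(q[2])]])+q[:2]-w).ravel()
    r=least_squares(f,[*w.mean(0),0.2]);return r.x,r.fun.reshape(-1,2)
def b2w(q,x,y):
    c,s=np.cos(q[2]),np.sin(q[2]);return np.array([q[0]+c*x-s*y,q[1]+s*x+c*y])
def w2b(q,p):
    c,s=np.cos(q[2]),np.sin(q[2]);d=np.array(p)[:2]-q[:2];return np.array([c*d[0]+s*d[1],-s*d[0]+c*d[1]])
E
python3 - <<'E'
from h import *
np.set_printoptions(precision=1,suppress=True)
P=lambda u,v:(230+u/5,160+v/5)
w=[at(P(*p),12) for p in((32,240),(695,50),(790,355),(118,552))]
q,r=fit([(75,160),(75,-160),(-75,-160),(-75,160)],w)
print(q,np.degrees(q[2]),r)
for n,p,z in(('nut',(303,257),30),('bolt',(514,325),40),('knob',(660,335),71),('upright far corner-top',(262,275),72),('upright top near',(285,370),72),('marker',(163,367),37),('footcorner',(232,222),17),('footcorner2',(300,452),17),('jar',(550,5),85),('tape',(177,86),25)):
    a=at(P(*p),z);print(n,a,w2b(q,a))
E
```

```text
[546.7  75.5   0.3] 17.86540414481108 [[ 0.3  2.7]
 [ 2.1 -1.8]
 [-0.8 -2.4]
 [-1.6  1.5]]
nut [561.1 123.4  30. ] [28.4 41.2]
bolt [531.6  28.5  40. ] [-28.9 -40.1]
knob [524.6 -34.1  71. ] [-54.7 -97.5]
upright far corner-top [546.  138.7  72. ] [18.7 60.4]
upright top near [504.9 127.3  72. ] [-23.9  62.2]
marker [509.1 183.5  37. ] [ -2.7 114.4]
footcorner [578.4 156.8  17. ] [55.1 67.7]
footcorner2 [474.7 122.6  17. ] [-54.1  66.9]
jar [665.9  17.1  85. ] [ 95.5 -92.1]
tape [638.9 183.4  25. ] [120.8  74.5]
```

>>> servo_tool:
  motion:
    - [0,-20,-13,4,0,0,0]
    - [0,-39,-26.5,4,0,0,0.08]
    - [0,-37,-29,4,0,0,0.08]
    - [0,-34,-32,4,0,0,0.08]
    - [0,-31,-35,4,0,0,0.08]
    - [0,-28,-37,4,0,0,0.08]
    - [0,-25,-39,4,0,0,0.08]
    - [0,-22,-41,4,0,0,0.08]
    - [0,-18,-43,4,0,0,0.08]
    - [0,-14,-44,4,0,0,0.08]

```text
time: 1.1
tool_pos: [216.9, 153.8, 184.1]
tcp_rot: [-178.8, 0.3, 117.0]
ft_force: [-35.7, -30.6, 32.5]
finger_gap: -0.0
```

```bash
cat >>h.py <<'E'
Q=np.array([546.7,75.5,np.radians(17.87)])
def go(bx,by,z,yaw):
    s=sense();R=Ro.from_euler('xyz',s['tcp_rot'],degrees=True)
    d=R.inv().apply(np.append(b2w(Q,bx,by),z)-s['tool_pos'])
    t=(R.inv()*Ro.from_euler('xyz',[180,0,yaw],degrees=True)).as_rotvec()
    print('t',round(s['time'],2),'board',w2b(Q,s['tool_pos']).round(1),'z',s['tool_pos'][2].round(1),'rot',s['tcp_rot'].round(1),'F',s['ft_force'].round(1),'gap',round(s['finger_gap'],1),'J',np.round(s['joint_pos']))
    print('shift',d.round(1),'turn',t.round(3))
E
python3 -c "
from h import *
go(-2,30,150,107.9)"
```

```text
t 1.1 board [-289.9  175.7] z 184.1 rot [-178.8    0.3  117. ] F [-35.7 -30.6  32.5] gap -0.0 J [ 25. -51. 135.  -0.  98.  -2.]
shift [-189.3  261.8   29.5] turn [-0.021  0.007  0.159]
```

>>> servo_tool:
  motion:
    - [0,0,10,0,0,0,0]
    - [0,-6,28,0,0,0,0]
    - [0,-16,28,0,0,0,0]
    - [0,-20,30,0,0,0,0]
    - [0,-20,30,0,0,0,0.05]
    - [0,-20,30,0,0,0,0.05]
    - [0,-20,30,0,0,0,0.05]
    - [0,-20,30,0,0,0,0]
    - [0,-10,15,0,0,0,0]
    - [0,0,0,0,0,0,0]

```text
time: 2.1
tool_pos: [484.9, 119.2, 167.0]
tcp_rot: [-177.9, 0.5, 107.6]
ft_force: [-0.7, 0.4, 0.3]
finger_gap: -0.2
```

```bash
python3 -c "
from h import *
go(-2,30,110,107.9)"
```

```text
t 2.1 board [-45.4  60.6] z 167.0 rot [-177.9    0.5  107.6] F [-0.7  0.4  0.3] gap -0.2 J [  9.  -4. 104.  -1.  82.  -9.]
shift [-29.9  45.6  55.7] turn [-0.037  0.009 -0.005]
```

>>> servo_tool:
  motion:
    - [0,-10,15,15,-0.018,0.004,0]
    - [0,-10,15,20,-0.018,0.004,0]
    - [0,-10,15,20,0,0,0]
    - [0,0,0,0,0,0,0]
    - [0,0,0,0,0,0,0]

```text
time: 2.6
tool_pos: [533.3, 104.8, 109.0]
tcp_rot: [-179.8, -0.0, 107.7]
ft_force: [-0.3, 0.6, 0.1]
finger_gap: -0.2
```

```bash
python3 - <<'E'
from h import *
go(-2,30,28,107.9)
cv2.imwrite('pics/w1.png',snapshot('wrist'))
E
```

```text
t 2.6 board [-3.7 32. ] z 109.0 rot [-179.8   -0.   107.7] F [-0.3  0.6  0.1] gap -0.2 J [  6.   4. 102.   0.  74. -12.]
shift [-2.1  2.  81. ] turn [-0.003 -0.001 -0.004]
```

View pics/w1.png

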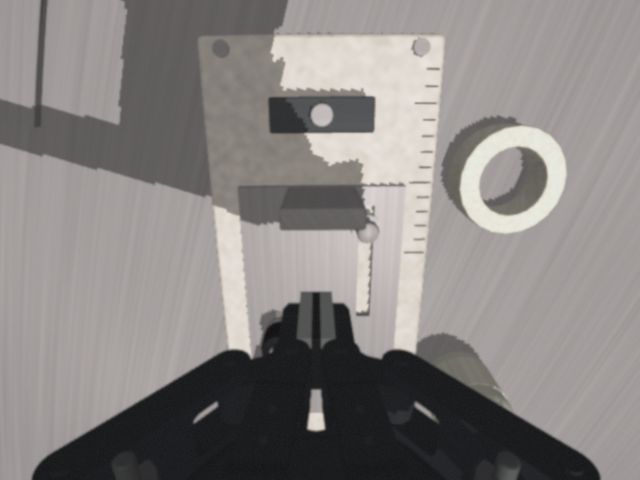

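The wrist view shows the finger tips at (316,292), the upright's top spanning columns 280–365 with its back edge at row 230, the cap nut at (368,232), and the marker's near top edge at row 132.

```bash
python3 - <<'E'
from h import *
s=sense();p=(s['tool_pos'],s['tcp_rot'])
for n,x,z in(('upr back',(322,230),72),('foot end',(260,185),17),('marker front top',(322,132),37),('nut',(368,230),30),('marker dot',(322,114),37),('tip',(316,292),s['tool_pos'][2])):
    print(n,w2b(Q,at(x,z,'wrist',p)).round(1))
E
```

```text
upr back [-0.9 55.1]
foot end [-40.6  67.6]
marker front top [ -0.6 102.2]
nut [29.1 41. ]
marker dot [ -0.6 112. ]
tip [-3.9 38.9]
```

>>> servo_tool:
  motion:
    - [0,-1,1.5,20,0,0,0]
    - [0,-1,0.5,25,0,0,0]
    - [0,0,0,20,0,0,0]
    - [0,0,0,12,0,0,0]
    - [0,0,0,2,0,0,0]
    - [0,0,0,0,0,0,0]
    - [0,0,0,0,0,0,0]

```text
time: 3.35
tool_pos: [536.8, 107.0, 36.8]
tcp_rot: [179.6, 0.0, 107.9]
ft_force: [-0.0, 0.1, 0.4]
finger_gap: -0.3
```

```bash
python3 -c "
from h import *
go(-2,44,28,107.9)"
```

```text
t 3.35 board [ 0.2 33. ] z 36.8 rot [179.6   0.  107.9] F [-0.   0.1  0.4] gap -0.3 J [  6.  10. 104.   0.  66. -12.]
shift [11.  -2.3  8.7] turn [ 0.007  0.001 -0.   ]
```

>>> servo_tool:
  motion:
    - [0,3,-1,4,0,0,0]
    - [0,4,-0.5,3,0,0,0]
    - [0,3,0,0,0,0,0]
    - [0,2,0,0,0,0,0]
    - [0,2,0,0,0,0,0]
    - [0,2,0,0,0,0,0]
    - [0,1,0,0,0,0,0]

```text
time: 4.05
tool_pos: [531.9, 123.5, 32.1]
tcp_rot: [179.3, 0.2, 107.9]
ft_force: [1.7, -2.3, -1.0]
finger_gap: -0.0
```

>>> servo_tool:
  motion:
    - [0,2,0,0,0,0,0]
    - [0,2,0,0,0,0,0]
    - [0,2,0,0,0,0,0]
    - [0,2,0,0,0,0,0]

```text
time: 4.45
tool_pos: [529.4, 131.3, 32.1]
tcp_rot: [179.3, 0.2, 107.9]
ft_force: [0.7, -1.3, -1.1]
finger_gap: 0.3
```

```bash
python3 -c "
from h import *
go(-1,70,30,107.9)"
```

```text
t 4.45 board [ 0.7 58.4] z 32.1 rot [179.3   0.2 107.9] F [ 0.7 -1.3 -1.1] gap 0.3 J [  9.   9. 105.  -0.  65.  -9.]
shift [11.6 -1.7  2. ] turn [ 0.012  0.004 -0.001]
```

>>> servo_tool:
  motion:
    - [0,2,-0.3,0,0,0,0]
    - [0,2,-0.3,0,0,0,0]
    - [0,2,0,0,0,0,0]
    - [0,2,0,0,0,0,0]
    - [0,2,0,0,0,0,0]
    - [0,2,0,0,0,0,0]

```text
time: 5.05
tool_pos: [524.9, 143.6, 32.1]
tcp_rot: [179.3, 0.2, 107.9]
ft_force: [0.3, -3.2, -0.1]
finger_gap: -0.0
```

```bash
python3 - <<'E'
from h import *
go(-1,76,30,107.9)
s=sense();p=(s['tool_pos'],s['tcp_rot'])
cv2.imwrite('pics/w2.png',cv2.resize(snapshot('wrist')[80:280,200:440],None,fx=3,fy=3,interpolation=cv2.INTER_CUBIC))
E
```

```text
t 5.05 board [ 0.1 71.6] z 32.1 rot [179.3   0.2 107.9] F [ 0.3 -3.2 -0.1] gap -0.0 J [ 10.   9. 105.  -0.  65.  -8.]
shift [ 4.5 -1.2  2.1] turn [ 0.012  0.004 -0.001]
```

View pics/w2.png

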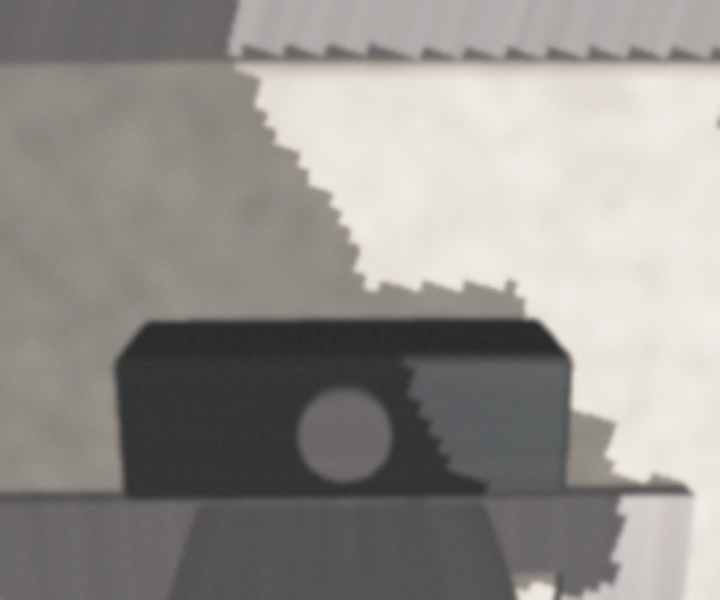

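The marker's top spans crop rows 355–492, and the foot's end edge is at crop row about 492 (image row 244), so a gap remains that I need to quantify.

```bash
python3 - <<'E'
from h import *
s=sense();p=(s['tool_pos'],s['tcp_rot'])
print(w2b(Q,at((220,244),17,'wrist',p)),w2b(Q,at((310,198.5),37,'wrist',p)),w2b(Q,at((310,244),37,'wrist',p)),w2b(Q,at((310,187),12,'wrist',p)))
E
```

```text
[-44.03771855  95.4889141 ] [ -2.32527601 121.82405749] [ -2.40911834 103.03572259] [ -2.40384283 120.95419907]
```

>>> servo_tool:
  motion:
    - [0,1,0,0,0,0,0]
    - [0,1,0,0,0,0,0]
    - [0,1,0,0,0,0,0]
    - [0,0.5,0,0,0,0,0]

```text
time: 5.5
tool_pos: [523.6, 147.5, 32.1]
tcp_rot: [179.3, 0.2, 107.9]
ft_force: [0.0, -1.8, 0.5]
finger_gap: -0.3
```

>>> servo_tool:
  motion:
    - [0,0.5,0,0,0,0,0]
    - [0,0.5,0,0,0,0,0]

```text
time: 5.7
tool_pos: [523.3, 148.5, 32.1]
tcp_rot: [179.3, 0.2, 107.9]
ft_force: [0.1, -2.8, 0.1]
finger_gap: -0.1
```

>>> servo_tool:
  motion:
    - [0,0.4,0,0,0,0,0]
    - [0,0.4,0,0,0,0,0]

```text
time: 5.9
tool_pos: [523.1, 149.2, 32.1]
tcp_rot: [179.3, 0.2, 107.9]
ft_force: [1.1, -2.0, -0.2]
finger_gap: 0.1
```

>>> servo_tool:
  motion:
    - [0,0.4,0,0,0,0,0]

```text
time: 6.0
tool_pos: [522.9, 149.6, 32.1]
tcp_rot: [179.3, 0.2, 107.9]
ft_force: [0.9, -2.6, -0.4]
finger_gap: -0.3
```

>>> servo_tool:
  motion:
    - [0,0.4,0,0,0,0,0]

```text
time: 6.1
tool_pos: [522.8, 150.0, 32.1]
tcp_rot: [179.3, 0.2, 107.9]
ft_force: [0.6, -2.9, -0.6]
finger_gap: -0.0
```

>>> servo_tool:
  motion:
    - [0,0.4,0,0,0,0,0]

```text
time: 6.2
tool_pos: [522.7, 150.4, 32.1]
tcp_rot: [179.3, 0.2, 107.9]
ft_force: [0.9, -1.7, -1.2]
finger_gap: 0.3
```

>>> servo_tool:
  motion:
    - [0,0.4,0,0,0,0,0]

```text
time: 6.3
tool_pos: [522.6, 150.8, 32.1]
tcp_rot: [179.3, 0.2, 107.9]
ft_force: [1.7, -5.6, 0.4]
finger_gap: -0.0
```

>>> servo_tool:
  motion:
    - [0,0.3,0,0,0,0,0]

```text
time: 6.4
tool_pos: [522.6, 150.8, 32.1]
tcp_rot: [179.3, 0.2, 107.9]
ft_force: [0.7, -4.7, 0.5]
finger_gap: 0.1
```

>>> servo_tool:
  motion:
    - [0,0.3,0,0,0,0,0]

```text
time: 6.5
tool_pos: [522.6, 150.8, 32.1]
tcp_rot: [179.3, 0.3, 107.9]
ft_force: [2.0, -5.2, -1.0]
finger_gap: 0.1
```

>>> servo_tool:
  motion:
    - [0,0.5,0,0,0,0,0]

```text
time: 6.6
tool_pos: [522.5, 150.8, 32.1]
tcp_rot: [179.3, 0.3, 107.9]
ft_force: [1.8, -7.3, -0.1]
finger_gap: -0.1
```

>>> servo_tool:
  motion:
    - [0,0.5,0,0,0,0,0]

```text
time: 6.7
tool_pos: [522.6, 150.8, 32.2]
tcp_rot: [179.3, 0.4, 107.8]
ft_force: [2.0, -6.5, -0.8]
finger_gap: 0.0
```

>>> servo_tool:
  motion:
    - [0,0.6,0,0,0,0,0]
    - [0,0.6,0,0,0,0,0]
    - [0,0.6,0,0,0,0,0]

```text
time: 7.0
tool_pos: [522.5, 150.7, 32.2]
tcp_rot: [179.3, 0.5, 107.8]
ft_force: [1.8, -6.6, -0.3]
finger_gap: -0.3
```

>>> servo_tool:
  motion:
    - [0,0.6,0,0,0,0,0]
    - [0,0.6,0,0,0,0,0]

```text
time: 7.2
tool_pos: [522.6, 150.6, 32.2]
tcp_rot: [179.3, 0.6, 107.8]
ft_force: [1.2, -6.7, -0.9]
finger_gap: -0.0
```

>>> servo_tool:
  motion:
    - [0,0.8,0,0,0,0,0]
    - [0,0.8,0,0,0,0,0]
    - [0,0.8,0,0,0,0,0]
    - [0,0.8,0,0,0,0,0]

```text
time: 7.6
tool_pos: [522.6, 150.5, 32.3]
tcp_rot: [179.3, 0.9, 107.7]
ft_force: [2.7, -7.1, -0.6]
finger_gap: 0.2
```

```bash
python3 -c "
from h import *
go(-55,-97.5,46,107.9)"
```

```text
t 7.6 board [ 0.1 78.7] z 32.3 rot [179.3   0.9 107.7] F [ 2.7 -7.1 -0.6] gap 0.2 J [ 11.   9. 105.  -1.  65.  -6.]
shift [-176.6  -54.5  -11.6] turn [ 0.012  0.016 -0.003]
```

>>> servo_tool:
  motion:
    - [0,-3,0,0,0,-0.005,0]
    - [0,-8,0,0,0,0.01,0]
    - [0,-8,0,-15,0.012,0.01,0]
    - [0,-3,0,-35,0,0,0]
    - [40,-20,-10,-35,0,0,0]
    - [40,-35,-11,0,0,0,0]
    - [40,-40,-11,0,0,0,0]
    - [40,-30,-11,0,0,0,0]
    - [40,-20,-10,0,0,0,0]
    - [40,0,0,0,0,0,0]

```text
time: 8.6
tool_pos: [523.5, -30.3, 121.2]
tcp_rot: [179.9, -0.4, 108.1]
ft_force: [-0.0, 0.4, -0.1]
finger_gap: 40.1
```

```bash
python3 - <<'E'
from h import *
go(-55,-97.5,48,107.9)
cv2.imwrite('pics/w3.png',snapshot('wrist'))
E
```

```text
t 8.6 board [-54.6 -93.5] z 121.2 rot [179.9  -0.4 108.1] F [-0.   0.4 -0.1] gap 40.1 J [ -9.   0. 104.   0.  75. -27.]
shift [-4.5 -0.6 73.1] turn [ 0.002 -0.008  0.003]
```

View pics/w3.png

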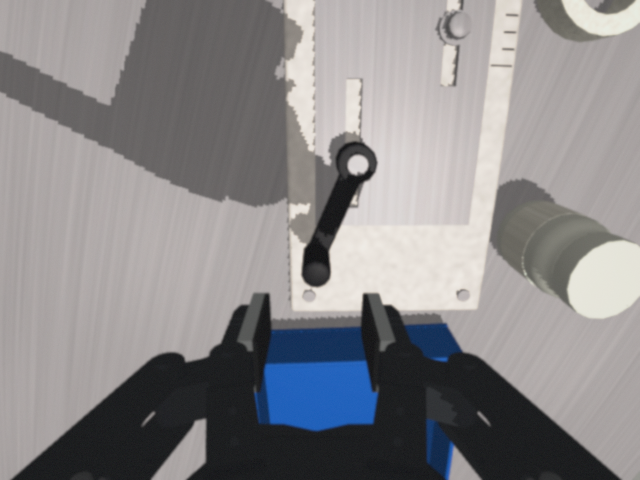

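The knob's top is at (316,274), centred between the finger tips at columns 268 and 365. The tray begins at row 325, beyond the board's end.

```bash
python3 - <<'E'
from h import *
s=sense();p=(s['tool_pos'],s['tcp_rot'])
k=w2b(Q,at((316,272),71,'wrist',p));b=w2b(Q,at((358,164),42,'wrist',p));print(k,b,k-b,np.hypot(*(k-b)),np.arctan2(-(k-b)[0],-(k-b)[1]))
go(*k,48,107.9)
E
```

```text
[-53.93244885 -99.29257267] [-28.68120403 -41.05724996] [-25.25124482 -58.23532271] 63.47423237769158 0.4091382261256816
t 8.65 board [-54.1 -92.5] z 121.2 rot [179.8  -0.5 108.1] F [0.4 0.4 0.1] gap 39.9 J [ -9.   0. 104.   1.  75. -27.]
shift [-7.4 -0.1 73.1] turn [ 0.003 -0.008  0.003]
```

>>> servo_tool:
  motion:
    - [40,-2,0,20,0,0,0]
    - [40,-2,0,22,0,-0.005,0]
    - [40,-2,0,18,0,0,0]
    - [40,-1,0,10,0,0,0]
    - [40,0,0,0,0,0,0]
    - [40,0,0,0,0,0,0]
  force: 25

```text
time: 9.25
tool_pos: [527.7, -30.9, 50.3]
tcp_rot: [179.6, -0.4, 108.2]
ft_force: [0.1, 0.1, -0.4]
finger_gap: 40.1
```

```bash
python3 - <<'E'
from h import *
go(-55,-99.3,48,107.9)
E
```

```text
t 9.25 board [-50.8 -95.4] z 50.3 rot [179.6  -0.4 108.2] F [ 0.1  0.1 -0.4] gap 40.1 J [ -9.   6. 107.   1.  67. -28.]
shift [-3.9 -4.3  2.3] turn [ 0.007 -0.007  0.006]
```

>>> servo_tool:
  motion:
    - [40,-2,-2,1,0.005,-0.005,0]
    - [40,-2,-2,0.5,0,0,0]
    - [18,0,0,0,0,0,0]
    - [10,0,0,0,0,0,0]
    - [10,0,0,0,0,0,0]
    - [10,0,0,0,0,0,0]
    - [10,0,0,0,0,0,0]
  force: 25

```text
time: 9.95
tool_pos: [526.6, -36.2, 51.5]
tcp_rot: [179.7, 0.0, 108.2]
ft_force: [-0.5, -0.1, -0.9]
finger_gap: 17.0
```

```bash
python3 - <<'E'
from h import *
go(-55,-99.3,48,107.9)
E
```

```text
t 9.95 board [ -53.4 -100.1] z 51.5 rot [179.7   0.  108.2] F [-0.5 -0.1 -0.9] gap 17.0 J [-10.   6. 107.   0.  67. -28.]
shift [ 0.8 -1.6  3.5] turn [0.005 0.    0.006]
```

>>> servo_tool:
  motion:
    - [10,1.4,-2.9,0,0,0,0.05]
    - [10,2.8,-5.8,0,0,0,0.1]
    - [10,2.8,-5.8,0,0,0,0.1]

```text
time: 10.25
tool_pos: [511.6, -33.3, 51.5]
tcp_rot: [179.6, 0.0, 93.6]
ft_force: [-0.2, -0.2, -0.8]
finger_gap: 17.0
```

```bash
cat >>h.py <<'E'
def lev():
    s=sense();k=w2b(Q,s['tool_pos'])-[-29,-40.5];th=np.arctan2(-k[0],-k[1])
    R=Ro.from_euler('xyz',s['tcp_rot'],degrees=True)
    print('th',th.round(3),'r',np.hypot(*k).round(1),'z',s['tool_pos'][2].round(1),'rot',s['tcp_rot'].round(1),'F tool',R.inv().apply(s['ft_force']).round(1),'gap',round(s['finger_gap'],1),'J6',s['joint_pos'][5])
    # tangent & outward radial in tool axes
    c=np.cos(Q[2]);n=np.sin(Q[2]);B=np.array([[c,-n],[n,c]])
    for v in((-np.cos(th),np.sin(th)),(-np.sin(th),-np.cos(th))): print(R.inv().apply(np.append(B@v,0)).round(3))
E
python3 -c "
from h import *
lev()"
```

```text
th 0.626 r 64.5 z 51.5 rot [179.6   0.   93.6] F tool [-0.1 -0.2  0.8] gap 17.0 J6 -13.12642823829039
[ 0.368 -0.93  -0.006]
[-0.93  -0.368 -0.002]
```

>>> servo_tool:
  motion:
    - [10,2.8,-5.9,0,0,0,0.1]
    - [10,2.8,-5.9,0,0,0,0.1]
    - [10,2.8,-5.9,0,0,0,0.1]

```text
time: 10.55
tool_pos: [493.7, -24.5, 51.5]
tcp_rot: [179.6, -0.1, 75.7]
ft_force: [0.1, 0.4, -1.4]
finger_gap: 16.8
```

```bash
python3 - <<'E'
from h import *
lev()
cv2.imwrite('pics/w4.png',snapshot('wrist'))
E
```

```text
th 0.935 r 64.7 z 51.5 rot [ 1.796e+02 -1.000e-01  7.570e+01] F tool [ 0.4 -0.   1.4] gap 16.8 J6 5.49882308798777
[ 0.365 -0.931 -0.006]
[-0.931 -0.365 -0.003]
```

View pics/w4.png

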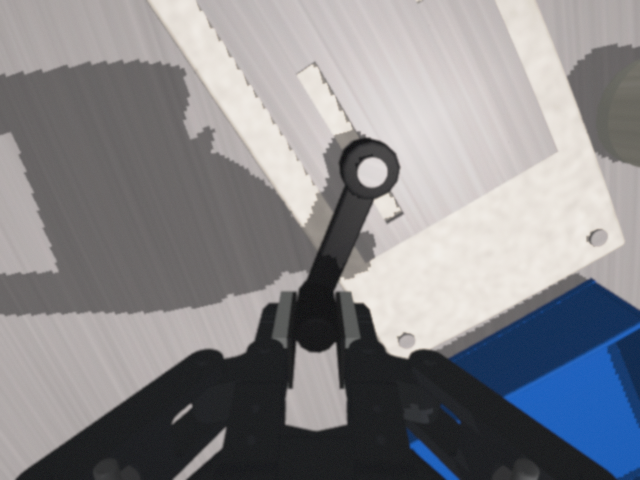

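The post at (316,332) is held between the pads, and the lever is turning with the gripper about its bolt at (370,170).

>>> servo_tool:
  motion:
    - [10,2.8,-5.9,0,0,0,0.1]
    - [10,2.8,-5.9,0,0,0,0.1]
    - [10,2.8,-5.9,0,0,0,0.1]
    - [10,2.8,-5.9,0,0,0,0.1]

```text
time: 11.0
tool_pos: [475.8, -5.3, 51.5]
tcp_rot: [179.6, -0.1, 52.1]
ft_force: [0.8, -0.6, -1.3]
finger_gap: 16.8
```

```bash
python3 -c "
from h import *
lev()"
```

```text
th 1.343 r 64.9 z 51.5 rot [ 1.796e+02 -1.000e-01  5.210e+01] F tool [-0.   1.   1.3] gap 16.8 J6 31.144657117951013
[ 0.362 -0.932 -0.005]
[-0.932 -0.362 -0.004]
```

>>> servo_tool:
  motion:
    - [10,2.8,-5.9,0,0,0,0.1]
    - [10,1.2,-2.8,0,0,0,0.05]

```text
time: 11.2
tool_pos: [471.4, 3.4, 51.5]
tcp_rot: [179.6, -0.1, 43.4]
ft_force: [1.7, -0.8, -1.2]
finger_gap: 17.2
```

>>> servo_tool:
  motion:
    - [10,0.7,-1.8,0,0,0,0.02]
    - [10,0.7,-1.8,0,0,0,0]

```text
time: 11.4
tool_pos: [471.3, 4.4, 51.7]
tcp_rot: [179.3, -0.1, 42.4]
ft_force: [4.5, -15.2, -7.8]
finger_gap: 16.8
```

```bash
python3 -c "
from h import *
lev()"
```

```text
th 1.509 r 64.7 z 51.7 rot [ 1.793e+02 -1.000e-01  4.240e+01] F tool [-6.9 14.2  8. ] gap 16.8 J6 42.42032397057395
[ 0.358 -0.934 -0.011]
[-0.934 -0.358 -0.005]
```

The hard stop is reached: force jumped to 15 N at about 1.51 rad. Now I release and lift.

>>> servo_tool:
  motion:
    - [16.8,0,0,0,0,0,0]
    - [40,0,0,0,0,0,0]
    - [40,0,0,0,0,0,0]
    - [40,0,0,0,0,0,0]
    - [40,0,0,-15,0,0,0]
    - [40,0,0,-40,0,0,0]
    - [40,-20,0,-40,0,0,0]
    - [40,-40,0,-20,0,0,0]
    - [40,0,0,0,0,0,0]
    - [40,0,0,0,0,0,0]

```text
time: 12.4
tool_pos: [425.9, -36.4, 172.5]
tcp_rot: [179.2, -0.1, 42.9]
ft_force: [-0.3, -0.1, 0.8]
finger_gap: 39.8
```

```bash
python3 - <<'E'
from h import *
lev()
cv2.imwrite('pics/w5.png',snapshot('wrist'))
cv2.imwrite('pics/s5.png',cv2.resize(snapshot('side')[170:340,210:360],None,fx=3.5,fy=3.5,interpolation=cv2.INTER_CUBIC))
E
```

```text
th 1.335 r 123.8 z 172.5 rot [ 1.792e+02 -1.000e-01  4.290e+01] F tool [-0.2 -0.1 -0.8] gap 39.8 J6 35.634501184231475
[ 0.2   -0.98  -0.013]
[-0.98  -0.2   -0.005]
```

View pics/w5.png

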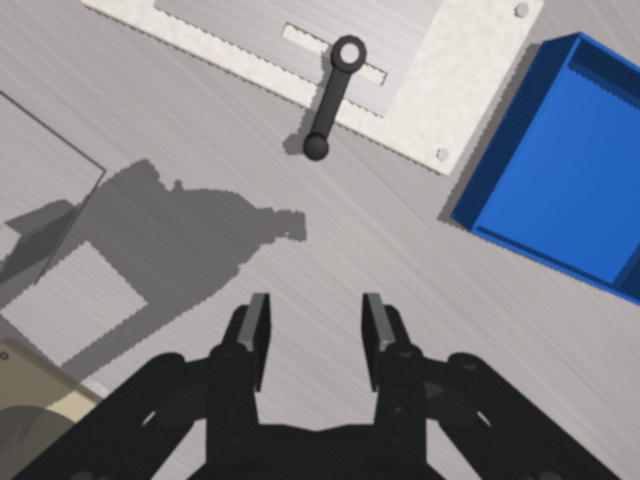

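View pics/s5.png

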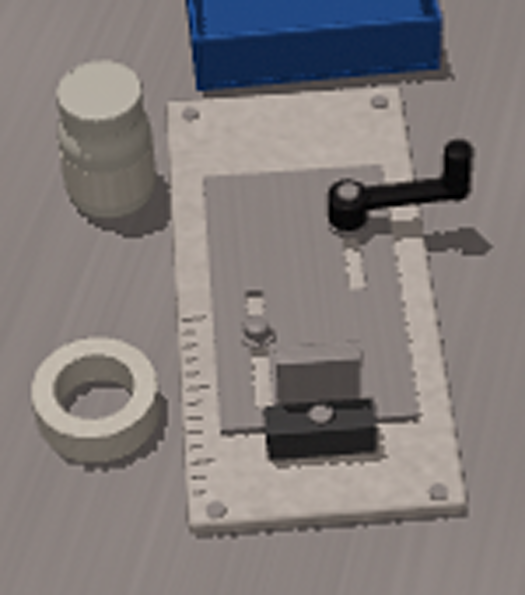

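The wrist view has the knob free at (316,147) and the bolt at (349,54). The side view shows the upright against the marker at crop (320,400) with the lever out to the side. I check the lever angle, then hand in.

```bash
python3 - <<'E'
from h import *
s=sense();p=(s['tool_pos'],s['tcp_rot'])
k=w2b(Q,at((316,146),71,'wrist',p));b=w2b(Q,at((349,54),42,'wrist',p));k2=k-b
print(k,b,np.hypot(*k2),np.arctan2(-k2[0],-k2[1]), 'fixed bolt',np.arctan2(-(k[0]+29.5),-(k[1]+40.5)))
if np.arctan2(-k2[0],-k2[1])>1.4: print(hand_in())
E
```

```text
[-93.7869647  -45.96667134] [-30.58769897 -41.58563629] 63.35093256062622 1.5015860657410383 fixed bolt 1.4859649509206168
the job is handed in; nothing more can be done
None
```

I slid the end stop up to the marker, swung the lever to its hard stop, let go and handed the job in at about 12.5 s.

- **Pressing:** I pushed with shut fingers on the upright's back. Sliding took about 2–3 N and the total push peaked at about 7.6 N. That puts the force on the marker at an estimated 4–5 N, held for about 1 s with the lever still at about 0.4 rad.
- **Lever:** I gripped the post and swung it round its circle until the force jumped to about 15 N at about 1.51 rad. After release, the wrist picture put the lever at 1.49–1.50 rad.
- **Final checks:** The last side picture shows the upright against the marker. I judged that by eye and did not measure the gap. The tray, jar and tape were never touched and look undisturbed. The gripper is clear, with force near zero.

**Disagreements:** My first approach move went in closer to the base than intended and brought joint 2 right up to its limit (−51°). The wrist force also read high for a moment (about 57 N). I corrected this before touching anything. During the lever swing the wrist read only about 1 N, less than the stated 3–5 N. The pictures still showed the post held in the gripper and the lever turning.

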